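# Free the jammed bolt and hold the parts-crib gate ajar

## Task

On the bench-top parts crib, turn the orange locking knob clockwise (seen from above) until it clicks over, so that its yellow arm no longer covers the nose of the bolt. Then take the bolt by its red grip, raise the sagging bolt so its hooked nose passes over the bent brass lip of the keeper, and draw it back clear. By that same grip swing the spring-closed gate towards the robot until it stands ajar about 20 degrees, and finish holding it there without letting go; leave the white shells and the screwdriver as they lie.

Things in the scene. Friction and masses are not known exactly. Their poses are not given: they have to be found in the camera images.
- crib: Fixed bench-top crib 435 wide, 250 deep, 150 high: grey latch block at its right end, hinge post at its left, clear side panels, low rear panel. Origin on the bench below the closed gate; x axis into the crib (away from the robot), y along the closed gate towards the hinge. In this frame (mm): hinge axis x 0 y 140, keeper lip x 0 y -134, knob axis x 0 y -205, bolt grip at start x 0 y -62.
- lock_knob (a joint): Angle of the orange locking knob (rad): 0 locked, its yellow arm 1.5 mm above the bolt nose so that the bolt cannot rise. Turns clockwise seen from above about the vertical; stop at 1.25. A sprung detent resists with up to 0.15 N m until 0.6, then helps it click on to rest at about 1.2, arm swung away from the bolt.
- lock_grip (a point): On the knob's axis, 190 above the bench, mid-height of its orange bar grip: 13 thick, 46 long, 30 high (top 13 above this point). Axes turn with the knob: y along the bar and the yellow arm (the crib's y at joint 0), z up. Below the bar a black disc of radius 19 has its top 17 below this point; the yellow arm, 16 wide, reaches 60 from the axis, its top 25 below this point.
- bolt: Loose steel bar bolt, about 0.28 kg, 12 square, 210 long, lying along the gate's top (y axis towards the hinge) and sagging on two worn straps. Origin at the bar's underside below the grip, 145 above the bench at start. The straps let it rise 14. Draw it about 40 towards the hinge: it clears the keeper at 33, a stop comes at 48. Once drawn it may stay raised or rest on the straps.
- bolt_grip (a point): Centre of the bolt's upright round red grip, 22 in diameter, 36 tall (18 above and below this point), 48 above the bolt's origin, 193 above the bench at start. The straps' tops are 174 above the bench, just under the grip; at start one strap is 33 from the grip on the latch side, the other 61 away on the hinge side.
- bolt_nose (a point): Middle of the bolt's hooked nose at the bar's underside, 93 from the grip on the latch side. The hook is about 12 long and hangs 8 below the bar, behind the keeper's lip. Pulled while sagging it catches and pulling harder hooks it tighter: ease back, raise the bolt straight up 9 to 12 (7 just clears), then draw it while raised.
- keeper_lip (a point): Top of the bent brass lip at the mouth of the fixed brass keeper, 144 above the bench, leaning towards the nose. The keeper is an open-topped U, cheeks 15 apart, 36 long along the gate line, 157 high; the nose lies in it at the start.
- gate (a joint): Angle of the gate (rad): 0 closed, grows as its latch end swings towards the robot, up to 1.3; seen from above it opens clockwise about its vertical hinge. Its spring pushes it shut: about 0.3 N m at 0, 0.5 N m at 0.35. It cannot open while the nose is in the keeper. The bolt and its straps ride on it.
- gate_hinge (a point): Point on the gate's vertical hinge axis, 145 above the bench; its axes turn with the gate (y along the gate, away from the latch end; z up). In this frame the bolt grip starts at x 0, y -202, z 48; the drawn bolt has its grip at about y -162. The gate is 264 long.
- shell_u: Loose white plastic U-shaped lamp shell, 80 x 90 x 50 high, standing inside the crib; leave it. Origin under its centre.
- shell_l: Loose white plastic L-shaped lamp shell, 110 x 80 x 50 high, standing inside the crib; leave it. Origin under the middle of its long limb.
- screwdriver: Loose screwdriver lying on the bench to the left in front of the crib; leave it. Origin under its middle.
Mind the look-alikes: they are no part of the job. What is meant by the bolt is not brown or purple, and is the larger of those in its own colour.

How it is judged:
By the outcome, as a careful person would: the job done as asked, in the order asked, and still so for the second after the job is handed in, while the arm keeps its last pose, push and grip.
It also fails if it takes over 48 s, if anything falls off the work surface, if the arm or the gripper's body presses on something with over 40 N, if the wrist force passes 120 N, or if a joint passes its speed limit or range.

## Robot

A 6-joint arm with a two-finger parallel gripper is mounted at the origin on the work surface. World frame = base frame: x ahead of the robot, y to its left, z up, the work surface at z = 0. Lengths are in mm, angles in rad, forces in N, time in s.
With the tool pointing down it reaches from about 275 to 750 mm from the base axis. Payload 10.2 kg.
Tool frame: the origin (TCP) lies where the fingers leave the gripper's body, on its centre line; the fingertips stand 73 mm ahead of it and the grasp point (between the pads) lies 54 mm ahead of it; z points along the fingers, y is the line along which they close (so a half turn about z gives the same grasp; the last joint's range is limited). The gripper opens to 85 mm and grips with 20 to 120 N. Pads are 22 mm wide; open, the fingers measure 114 mm over their backs; the gripper's body (76 mm by 85 mm) begins 54 mm behind the grasp point. The pads swing forward as they close: fully open they stand 13 mm farther back than shut.
Start: joints at [-1.518, 0.313, 1.498, -0, 1.331, -0.223], TCP at [142.953, -505.169, 303.894] pointing down, gripper open.
Joint ranges: [-2.94, 2.94], [-0.97, 2.17], [0.19, 2.56], [-1.23, 4.37], [0.02, 3.11], [-2.88, 2.88]. Speed limits (rad/s): [2.39, 2.39, 3.01, 3.14, 3.14, 3.14].

## Interface

Orientations are given as a unit quaternion [w, x, y, z].
In Python, from rig import ctrl gives the robot as it stands.
- The arm moves only by the shell command python3 -m creep 'ROWS' [OPENING] [FORCE]. ROWS is JSON, a list that holds one entry, the list of rows, each a list of 6 numbers: the shift along the world's x, y, z in units of 25 mm (1.0 is 25 mm), then the turn, a rotation vector about the world's x, y, z in units of 5 degrees (1.0 is 5 degrees). In form: [[[x, y, z, ax, ay, az], ...]]. A call has 1 to 20 rows; each row is the pose to reach, as a shift and turn from the pose commanded when the call began; what a row does not reach only later rows make up. A row lasts 1/12 s, in which the tool goes at most 41.7 mm and 7.16 degrees, less where a joint would pass 70% of its speed; a pose out of reach is approached as far as the arm can. A call with a gripper value outside its range is refused whole. OPENING is the finger opening in mm, from 0 to 85.4, set as the call begins (- or left out, the last holds). The fingers move at their own pace and stop on an object; FORCE is the grip in N (left out, the last holds). Time passes only in rows, so rows that repeat a pose let the fingers close. It gives the time, the measured TCP pose, the force, the opening and the grip force at its end, in the units of the state.
- ctrl.sense(): the state, without advancing time (a new reading comes with each control period).
- ctrl.capture(name): name is "side" or "top" or "wrist"; returns a dict with "image" (480x640x3 uint8, red, green, blue), "fx", "fy", "cx", "cy" (pixels), "R" (3x3) and "t" (3): a world point X has camera coordinates R X + t. Camera axes: x right, y down, z forward; pixel columns grow to the right and rows downward; lengths in mm; the calibration is good to about 2 mm. The wrist camera is an equidistant fisheye: a pixel r from the principal point sees the ray r / f radians off the axis. A picture is of the moment at which its call begins. There is no depth.
- ctrl.finish_job(): hands the job in; it is judged then, once.
The state is a dict: "time_s": time; "joints": joint angles; "dq": joint speeds; "tau": joint torques, N m; "eef_pos": TCP position; "ee_rot": TCP orientation; "force": force on the tool from outside, world axes, zero at the start; "wrist_torque": the same for the moment, N m; "grip_width": opening from 0.0 (shut) to 1.0 (fully open); "grip_force": force on a finger pad.
Only numpy, scipy, OpenCV 4.12 (cv2) and the standard library are available. Lean on these libraries where they do the work, as an engineer would, in place of code of your own. Each camera call takes 0.05 s, during which the arm holds its last target. There are 200 camera calls.

## Working session

There is one attempt and no reset: what is moved stays moved. The work goes in short steps, Python scripts to look and compute and a shell command to move; the robot and the scene stay as the last step left them, time stands still between calls to the robot, and variables do not carry over. Pictures are saved under pics/ and viewed, at most 10 in all, crops included, and the job is handed in when it is done.

```bash
mkdir -p pics; python3 - <<'E'
from rig import ctrl
import cv2,pickle
for n in("top","side"):
    c=ctrl.capture(n); pickle.dump(c,open(n+".pkl","wb")); cv2.imwrite(f"pics/{n}0.png",c["image"][:,:,::-1])
print(ctrl.sense())
E
```

```text
{'time_s': 0.1, 'joints': array([-1.51836695e+00,  3.13370281e-01,  1.49834405e+00, -4.21990376e-06,
        1.33101742e+00, -2.23392500e-01]), 'dq': array([-1.10554489e-05, -1.16114989e-03, -2.92111334e-03,  4.76428862e-05,
        2.99264299e-05,  8.85139526e-04]), 'tau': array([ 2.03900643e-03, -4.12899792e+01, -2.60139334e+01, -2.46930895e-04,
        3.06961316e-03,  8.89705547e-06]), 'eef_pos': array([ 142.96076179, -505.00685742,  303.41084642]), 'ee_rot': array([-5.67644437e-04,  9.90505120e-01,  1.37474666e-01,  4.65848547e-05]), 'force': array([ 0.1924467 , -0.28687583,  0.64384732]), 'wrist_torque': array([ 0.00050635, -0.06047047, -0.03073606]), 'grip_force': 0.0, 'grip_width': 0.9970684995864}
```

View pics/top0.png

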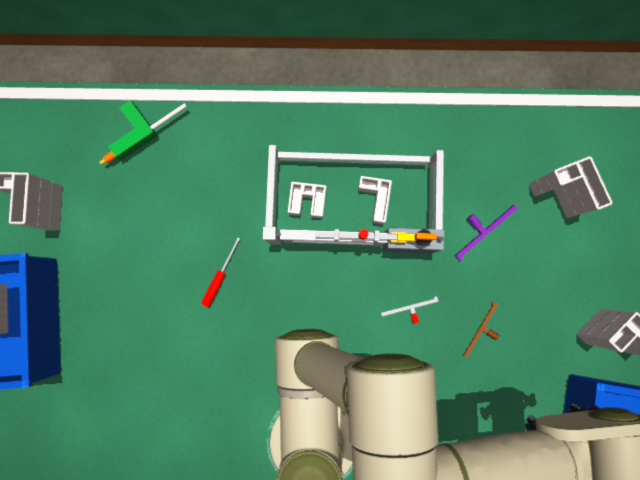

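View pics/side0.png

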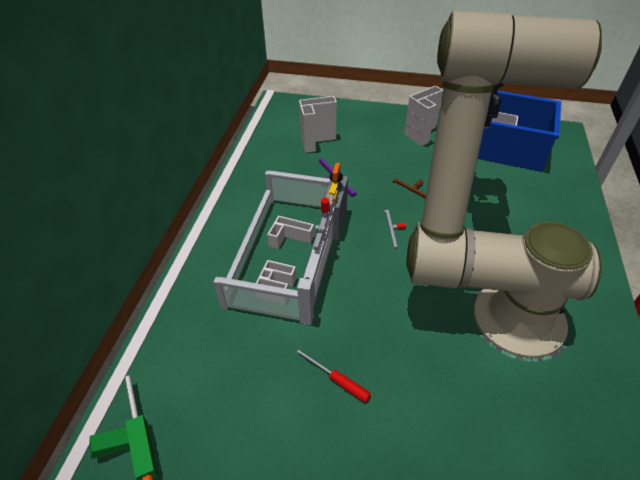

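The top view shows the crib with the red bolt grip near (364,234) and the orange knob near (425,237). In the side view they are near (325,204) and (336,170). The small bolt on the bench is a decoy.

```bash
cat >h.py <<'E'
import numpy as np,cv2,pickle
def cast(c,u,v,z):
    d=c["R"].T@np.array([(u-c["cx"])/c["fx"],(v-c["cy"])/c["fy"],1]); o=-c["R"].T@c["t"]
    return o+d*(z-o[2])/d[2]
def ray(c,u,v):
    d=c["R"].T@np.array([(u-c["cx"])/c["fx"],(v-c["cy"])/c["fy"],1]); return -c["R"].T@c["t"],d/np.linalg.norm(d)
def tri(a,b):
    (o,d),(p,e)=a,b
    s=np.linalg.lstsq(np.c_[d,-e],p-o,rcond=None)[0]; x,y=o+d*s[0],p+e*s[1]
    return (x+y)/2,np.linalg.norm(x-y)
def blobs(img,h0,h1,roi,smin=150,vmin=80):
    hsv=cv2.cvtColor(img,cv2.COLOR_RGB2HSV); m=cv2.inRange(hsv,(h0,smin,vmin),(h1,255,255))
    k=np.zeros_like(m); x0,y0,x1,y1=roi; k[y0:y1,x0:x1]=1; m*=k
    n,l,s,c=cv2.connectedComponentsWithStats(m)
    return [(s[i],c[i],cv2.minAreaRect(np.argwhere(l==i)[:,::-1].astype(np.float32))) for i in range(1,n) if s[i][4]>8]
E
python3 - <<'E'
from h import *
np.set_printoptions(precision=1,suppress=True)
T=pickle.load(open("top.pkl","rb"));S=pickle.load(open("side.pkl","rb"))
print(-T["R"].T@T["t"],-S["R"].T@S["t"],T["fx"])
for n,c,roi in(("T",T,(330,215,450,255)),("S",S,(310,150,360,225))):
    for nm,a,b in(("red",0,4),("or",8,18),("yel",20,33)):
        for x in blobs(c["image"],a,b,roi): print(n,nm,x[0],x[1],x[2][0],x[2][1],x[2][2])
g=[b for b in blobs(T["image"],0,4,(330,215,450,255))]
# crib rear/front corners approx
for u,v in((270,234),(437,238),(272,150),(437,155)): print(u,v,cast(T,u,v,150))
im=T["image"][210:260,340:450]; cv2.imwrite("pics/tc.png",cv2.resize(im,None,fx=7,fy=7,interpolation=cv2.INTER_CUBIC)[:,:,::-1])
E
```

```text
[ 407.7  -34.5 1310.9] [ 343.9  765.5 1021.5] 489.65181948558103
T red [359 229   9  10  72] [363.1 233.7] (363.0, 233.5) (9.0, 8.0) 90.0
T or [415 232  22   8  91] [425.  236.1] (425.5, 235.5) (7.0, 21.0) 90.0
T yel [390 233  26  10 175] [403.5 237.6] (402.5, 237.5) (9.0, 25.0) 90.0
S red [321 198   8  15 107] [324.6 204.7] (324.5, 205.0) (14.0, 7.0) 90.0
S or [333 163   7  18  89] [335.8 171.2] (335.8077087402344, 171.4615478515625) (5.295135974884033, 17.84657096862793) 11.309932708740234
S yel [327 182  11  23 112] [333.4 190.1] (332.41180419921875, 192.3529510498047) (8.731282234191895, 22.313274383544922) 14.03624439239502
270 234 [522.5 109.2 150. ]
437 238 [ 519.6 -288.   150. ]
272 150 [727.1 110.  150. ]
437 155 [ 720.6 -288.5  150. ]
```

View pics/tc.png

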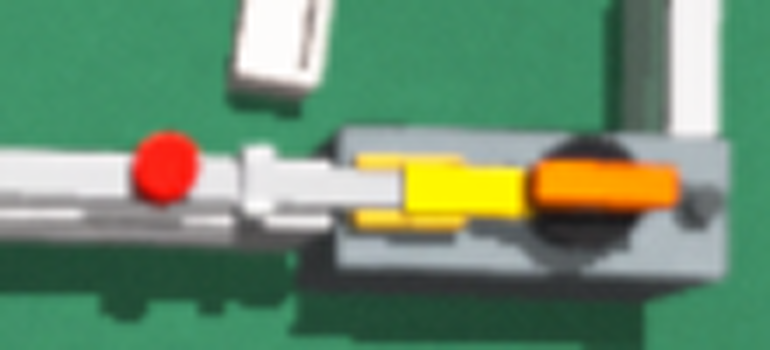

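The crop confirms the red grip top at about (363.5,233.6) and the knob bar centred at about (426,236.3), lying along the gate line. The yellow arm covers the nose.

```bash
python3 - <<'E'
from h import *
np.set_printoptions(precision=1,suppress=True)
T=pickle.load(open("top.pkl","rb"));S=pickle.load(open("side.pkl","rb"))
G=cast(T,363.5,233.6,205);K=cast(T,425.8,236.3,202)
print("grip",G,"knob",K,np.degrees(np.arctan2(*(G-K)[:2])), np.linalg.norm((G-K)[:2]))
print(tri(ray(T,363.3,233.6),ray(S,324.6,204.7)),tri(ray(T,425.8,236.3),ray(S,335.9,171.3)))
def pr(c,X):
    p=c["R"]@X+c["t"];return p[:2]/p[2]*[c["fx"],c["fy"]]+[c["cx"],c["cy"]]
for n,X in((("g"),np.r_[G[:2],193]),("k",np.r_[K[:2],190])): print(n,pr(T,X),pr(S,X))
from scipy.spatial.transform import Rotation as R
print(R.from_quat([0.9905,0.13747,0,0]).as_matrix())
E
```

```text
grip [ 521.6 -109.9  205. ] knob [ 518.1 -251.4  202. ] 1.4076915885815822 141.4973441643164
(array([ 522.7, -110.2,  194.3]), np.float64(0.037751963717959504)) (array([ 519.6, -253.8,  189.3]), np.float64(0.5471688575141049))
g [363.1 234.1] [325.  205.2]
k [424.8 236.8] [336.4 171.7]
[[ 1.   0.3  0. ]
 [ 0.3 -1.   0. ]
 [ 0.   0.  -1. ]]
```

```bash
python3 -m creep '[[[15.04,10.07,0,0,0,14.58],[15.04,10.07,0,0,0,14.58],[15.04,10.07,0,0,0,14.58],[15.04,10.07,0,0,0,14.58],[15.04,10.07,0,0,0,14.58],[15.04,10.07,0,0,0,14.58],[15.04,10.07,0,0,0,14.58],[15.04,10.07,0,0,0,14.58],[15.04,10.07,0,0,0,14.58],[15.04,10.07,0,0,0,14.58],[15.04,10.07,0,0,0,14.58],[15.04,10.07,0,0,0,14.58],[15.04,10.07,0,0,0,14.58],[15.04,10.07,0,0,0,14.58],[15.04,10.07,0,0,0,14.58],[15.04,10.07,0,0,0,14.58],[15.04,10.07,0,0,0,14.58]]]' 50 40
python3 - <<'E'
from rig import ctrl
import cv2,pickle
c=ctrl.capture("wrist"); pickle.dump(c,open("w1.pkl","wb")); cv2.imwrite("pics/w1.png",c["image"][:,:,::-1])
E
```

```text
time_s: 1.52
eef_pos: [518.3, -254.1, 304.1]
ee_rot: [0.0, 0.716, 0.698, -0.0]
force: [-0.1, 0.3, -0.3]
grip_width: 0.585
grip_force: 0.0
```

View pics/w1.png

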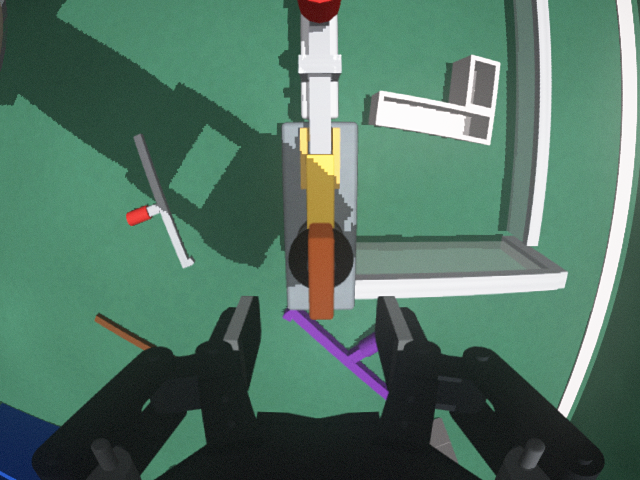

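The wrist view shows the knob bar centred between the fingers at column 320, with the bar from about (320,225) to (320,319). I'll check its centre with the fisheye model.

```bash
python3 - <<'E'
from h import *
np.set_printoptions(precision=1,suppress=True)
c=pickle.load(open("w1.pkl","rb")); o=-c["R"].T@c["t"]; print(o)
for u,v,z in((320,226,203),(320,318,203),(309,270,203),(333,270,203)):
    p=np.array([(u-c["cx"])/c["fx"],(v-c["cy"])/c["fy"]]);t=np.linalg.norm(p)
    d=c["R"].T@np.r_[p/t*np.sin(t),np.cos(t)]; print(u,v,o+d*(z-o[2])/d[2])
E
```

```text
[ 521.2 -176.1  374.5]
320 226 [ 521.1 -223.8  203. ]
320 318 [ 520. -274.  203.]
309 270 [ 515.1 -246.4  203. ]
333 270 [ 527.1 -246.7  203. ]
```

```bash
python3 -m creep '[[[0,0,-1,0,0,0],[0,0,-1.6,0,0,0],[0,0,-2,0,0,0],[0,0,-2.2,0,0,0],[0,0,-2.2,0,0,0],[0,0,-2.2,0,0,0]]]' 50 40
```

```text
time_s: 2.07
eef_pos: [519.1, -253.7, 249.6]
ee_rot: [0.0, 0.715, 0.699, 0.0]
force: [0.2, -0.1, 0.4]
grip_width: 0.585
grip_force: 0.0
```

```bash
python3 -m creep '[[[0.04,0.05,0,0,0,0],[0.04,0.05,0,0,0,0],[0.04,0.05,0,0,0,0],[0.04,0.05,0,0,0,0],[0.04,0.05,0,0,0,0],[0.04,0.05,0,0,0,0],[0.04,0.05,0,0,0,0],[0.04,0.05,0,0,0,0]]]' 5 40
```

```text
time_s: 2.73
eef_pos: [520.0, -252.2, 249.6]
ee_rot: [0.0, 0.715, 0.699, 0.0]
force: [-1.9, 1.2, 4.9]
grip_width: 0.15
grip_force: 39.1
```

```bash
python3 -m creep '[[[0,0,0,0,0,-1],[0,0,0,0,0,-2],[0,0,0,0,0,-3],[0,0,0,0,0,-4],[0,0,0,0,0,-5],[0,0,0,0,0,-6],[0,0,0,0,0,-7],[0,0,0,0,0,-8],[0,0,0,0,0,-9],[0,0,0,0,0,-10],[0,0,0,0,0,-11],[0,0,0,0,0,-12],[0,0,0,0,0,-13],[0,0,0,0,0,-13.6],[0,0,0,0,0,-13.6],[0,0,0,0,0,-13.6]]]'
```

```text
time_s: 4.07
eef_pos: [520.1, -252.2, 249.7]
ee_rot: [0.0, 0.984, 0.18, 0.0]
force: [-0.2, 1.6, 6.0]
grip_width: 0.148
grip_force: 39.1
```

```bash
python3 -m creep '[[[0,0,0,0,0,0],[0,0,0,0,0,0],[0,0,0,0,0,0],[0,0,0,0,0,0],[0,0,1,0,0,0],[0,0,2,0,0,0],[0,0,2.4,0,0,0],[0,0,2.4,0,0,0]]]' 50
python3 -m creep '[[[0,1.5,0,0,0,1.2],[0,3,0,0,0,2.5],[0.05,4.5,0,0,0,4],[0.05,5.68,0,0,0,5.3],[0.08,5.68,0,0,0,6.6],[0.08,5.68,0,0,0,8],[0.08,5.68,0,0,0,9.3],[0.08,5.68,0,0,0,10.6],[0.08,5.68,0,0,0,12],[0.08,5.68,0,0,0,13],[0.08,5.68,0,0,0,13.6],[0.08,5.68,0,0,0,13.6],[0.08,5.68,0,0,0,13.6]]]'
python3 - <<'E'
from rig import ctrl
import cv2,pickle
c=ctrl.capture("wrist"); pickle.dump(c,open("w2.pkl","wb")); cv2.imwrite("pics/w2.png",c["image"][:,:,::-1])
E
```

```text
time_s: 4.73
eef_pos: [520.4, -252.5, 311.1]
ee_rot: [0.002, 0.984, 0.18, 0.002]
force: [0.6, 0.7, 0.4]
grip_width: 0.587
grip_force: 0.0
time_s: 5.82
eef_pos: [521.7, -110.1, 307.7]
ee_rot: [-0.001, 0.716, 0.698, -0.0]
force: [0.4, 0.4, -0.9]
grip_width: 0.586
grip_force: 0.0
```

View pics/w2.png

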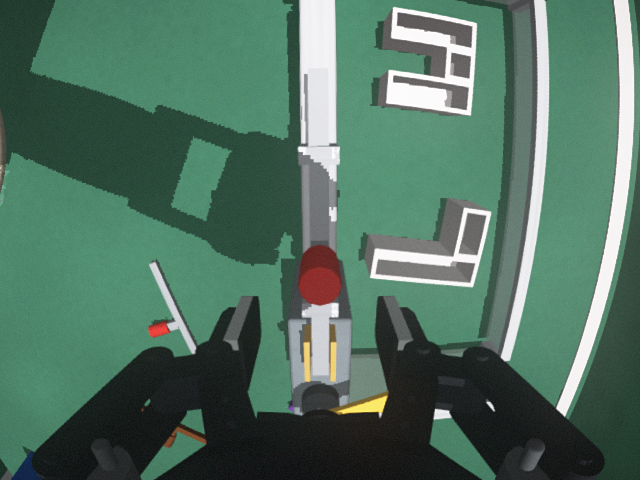

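The yellow arm has swung clear to the right (365,405), so the nose is uncovered. The red grip at (320,280) sits centred between the fingers, so I'll descend and grasp it.

```bash
python3 -m creep '[[[0,0,-1,0,0,0],[0,0,-1.8,0,0,0],[0,0,-2.2,0,0,0],[0,0,-2.36,0,0,0],[0,0,-2.36,0,0,0],[0,0,-2.36,0,0,0]]]'
python3 -m creep '[[[0,0,0,0,0,0],[0,0,0,0,0,0],[0,0,0,0,0,0],[0,0,0,0,0,0],[0,0,0,0,0,0],[0,0,0,0,0,0],[0,0,0,0,0,0]]]' 10 70
```

```text
time_s: 6.37
eef_pos: [522.3, -110.3, 250.7]
ee_rot: [0.001, 0.715, 0.699, 0.0]
force: [0.7, 0.5, 0.5]
grip_width: 0.582
grip_force: 0.0
time_s: 6.95
eef_pos: [522.2, -110.3, 250.9]
ee_rot: [0.001, 0.715, 0.699, 0.0]
force: [0.1, 0.8, 6.0]
grip_width: 0.236
grip_force: 68.3
```

```bash
python3 -m creep '[[[0,-0.04,0,0,0,0],[0,-0.04,0.1,0,0,0],[0,-0.04,0.2,0,0,0],[0,-0.04,0.3,0,0,0],[0,-0.04,0.4,0,0,0],[0,-0.04,0.44,0,0,0],[0,-0.04,0.44,0,0,0],[0,-0.04,0.44,0,0,0]]]'
python3 - <<'E'
from rig import ctrl
import cv2,pickle
c=ctrl.capture("side"); cv2.imwrite("pics/s2.png",cv2.resize(c["image"][130:270,260:400],None,fx=4,fy=4,interpolation=cv2.INTER_CUBIC)[:,:,::-1])
print(ctrl.sense()["wrist_torque"])
E
```

```text
time_s: 7.62
eef_pos: [521.9, -111.1, 260.8]
ee_rot: [-0.0, 0.715, 0.699, -0.0]
force: [0.1, 0.1, -3.0]
grip_width: 0.239
grip_force: 68.4
[-1.70275434e-05 -2.88297792e-02  3.78375522e-02]
```

View pics/s2.png

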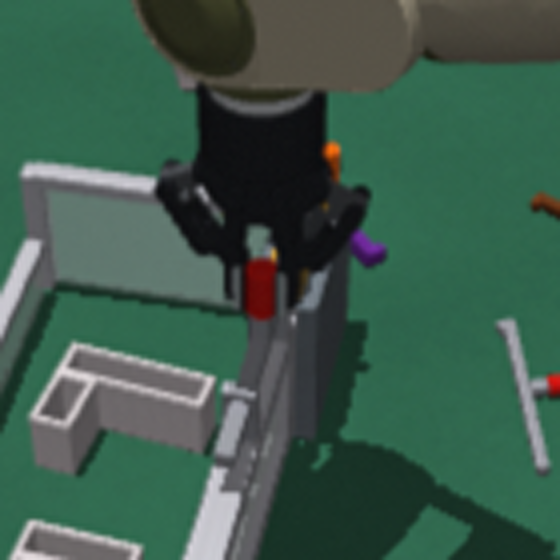

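The bolt is held in the fingers (grip at (262,290) in the crop) and hangs free, with −3 N matching its weight. Next I'll draw it.

```bash
python3 -m creep '[[[0,0.15,0,0,0,0],[0.01,0.3,0,0,0,0],[0.01,0.45,0,0,0,0],[0.02,0.6,0,0,0,0],[0.02,0.75,0,0,0,0],[0.02,0.9,0,0,0,0],[0.03,1.05,0,0,0,0],[0.03,1.2,0,0,0,0],[0.03,1.35,0,0,0,0],[0.04,1.5,0,0,0,0],[0.04,1.65,0,0,0,0],[0.04,1.65,0,0,0,0],[0.04,1.65,0,0,0,0]]]'
```

```text
time_s: 8.75
eef_pos: [523.0, -69.8, 260.9]
ee_rot: [0.0, 0.715, 0.699, -0.0]
force: [0.3, -0.6, -3.1]
grip_width: 0.236
grip_force: 68.4
```

```bash
python3 -m creep '[[[-0.14,0,0,0,0,-0.25],[-0.28,0.01,0,0,0,-0.5],[-0.42,0.02,0,0,0,-0.75],[-0.56,0.04,0,0,0,-1],[-0.56,0.04,0,0,0,-1]]]'
```

```text
time_s: 9.17
eef_pos: [508.3, -69.0, 261.0]
ee_rot: [-0.0, 0.746, 0.666, -0.0]
force: [1.8, -0.3, -3.7]
grip_width: 0.238
grip_force: 68.5
```

Only about 2 N of spring force, so the gate is moving freely.

```bash
python3 -m creep '[[[-0.14,0.01,0,0,0,-0.25],[-0.28,0.035,0,0,0,-0.5],[-0.42,0.06,0,0,0,-0.75],[-0.56,0.085,0,0,0,-1],[-0.7,0.12,0,0,0,-1.25],[-0.83,0.15,0,0,0,-1.5],[-0.97,0.19,0,0,0,-1.75],[-1.11,0.22,0,0,0,-2],[-1.24,0.26,0,0,0,-2.25],[-1.37,0.305,0,0,0,-2.5],[-1.51,0.35,0,0,0,-2.75],[-1.64,0.4,0,0,0,-3],[-1.64,0.4,0,0,0,-3],[-1.64,0.4,0,0,0,-3],[-1.64,0.4,0,0,0,-3],[-1.64,0.4,0,0,0,-3]]]'
python3 - <<'E'
from rig import ctrl
import cv2,pickle
c=ctrl.capture("top"); pickle.dump(c,open("t3.pkl","wb")); cv2.imwrite("pics/t3.png",cv2.resize(c["image"][140:280,250:460],None,fx=3.5,fy=3.5,interpolation=cv2.INTER_CUBIC)[:,:,::-1])
c=ctrl.capture("side"); cv2.imwrite("pics/s3.png",cv2.resize(c["image"][140:330,210:410],None,fx=3,fy=3,interpolation=cv2.INTER_CUBIC)[:,:,::-1])
E
```

```text
time_s: 10.5
eef_pos: [468.1, -58.9, 260.9]
ee_rot: [0.0, 0.826, 0.564, 0.0]
force: [1.8, -0.6, -2.8]
grip_width: 0.241
grip_force: 68.7
```

View pics/t3.png

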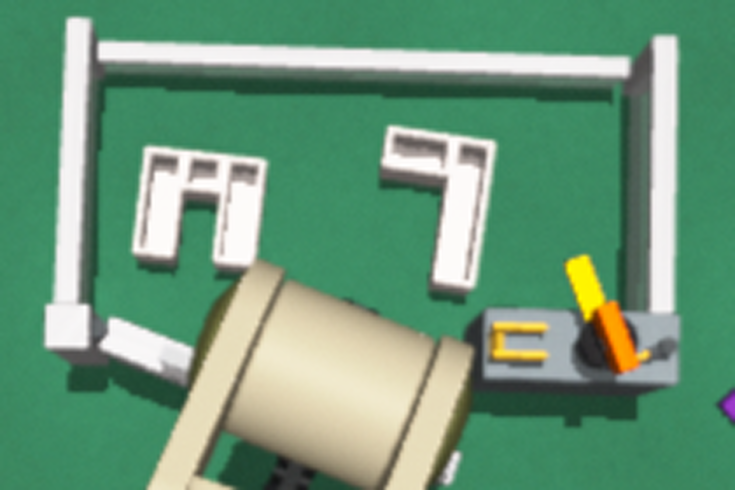

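View pics/s3.png

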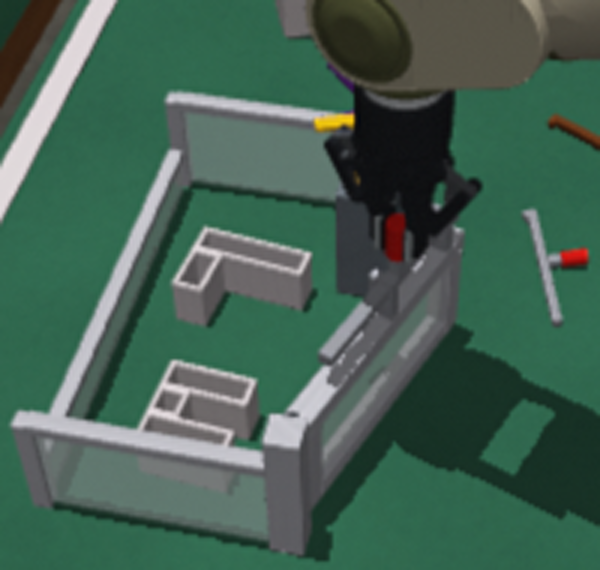

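The top view shows the gate open, the knob swung over with its yellow arm at (585,285), the empty keeper at (520,342) and the shells where they were. The side view shows the red grip (395,238) still in the fingers. The measured pose puts the gate at about 20°.

```bash
python3 -c "
from rig import ctrl
print(ctrl.finish_job())"
```

```text
the job is handed in; nothing more can be done
None
```

The job is handed in: the knob is clicked over, the bolt raised and drawn about 40 mm, and the gate held by its red grip at about 20° ajar (from the measured tool pose), with shells and screwdriver untouched.

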